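Draw a sprung rod to the set length and hold it for checking

TASK

Set up the spring-checking stand: pick the 65 mm brass spacer (the middle length of the three), lay it lengthwise in the channel of the stand with its end pushed home against the stop, and let go of it. Then take the black handle, pull the sprung rod out until its red pointer is right above the free end of that spacer, and finish holding it there against the spring, without letting go. Leave the other two spacers and everything else on the desk where they are.

Things in the scene. Friction and masses are not known exactly. Their poses are not given: they have to be found in the camera images.
- stand: Spring-checking stand, fixed. Origin on the desk under the rod axis, level with the stop face. Its -x is the pull direction, z up. Base plate 10 mm thick: x -140 to 65, |y| < 32 mm, and x -109 to 16, y -110 to -30 mm. Grey housing x 15 to 65, |y| < 22 mm, 75 mm high; barrel mouth ends at x 4 mm. The 12 mm rod leaves it along -x, axis 51 mm above the desk.
- stop (a point): Foot of the stop face, mid-width of the channel, on its floor (10 mm above the desk); axes as the stand's. The channel runs from here 100 mm along -x, 85 mm beside the rod axis (stand's -y side), 26 mm wide between lips 4 mm high, 3 mm thick; open above and at the far end. The stop is an aluminium block 34 mm wide, 30 mm above the floor, 12 mm thick (behind, +x).
- rod (a joint): How far the rod is pulled out along the stand's -x (m): 0 home, 0.095 end of travel. A spring pulls it back: 4.5 N at home, rising 0.9 N per cm (about 10 N at 65 mm); it never stays out by itself. The pointer is this far from the stop face, so 0.065 is above the free end of a 65 mm spacer lying against the stop.
- handle (a point): Grip point on the rod's upright black handle, 86 mm above the desk; moves with the rod; axes as the stand's. Slab 14 mm thick (x), 30 mm wide (y), top 101 mm above the desk, standing clear above the rod from 58 mm up. With the rod home its middle is 45 mm ahead (-x) of the stop face and 60 mm from the housing.
- pointer (a point): Underside of the red pointer at its end: a bar 3 mm thick (x), fixed to the rod, reaching sideways over the channel 45 mm above the desk, 5 mm above a spacer in the channel. With the rod home it stands above the stop face.
- spacer_45_mid (a point): Centre of the short brass spacer, a loose solid bar 45 mm long (its x axis), 20 mm wide (y), 30 mm high (z); about 81 g. Its centre is 15 mm above what it lies on (at first the thin orange mat, top 2 mm above the desk). Not to be used.
- spacer_65_mid (a point): Centre of the middle-length brass spacer, a loose solid bar 65 mm long (its x axis), 20 mm wide (y), 30 mm high (z); about 117 g. Its centre is 15 mm above what it lies on (at first the thin orange mat, top 2 mm above the desk). This is the one to use.
- spacer_85_mid (a point): Centre of the long brass spacer, a loose solid bar 85 mm long (its x axis), 20 mm wide (y), 30 mm high (z); about 153 g. Its centre is 15 mm above what it lies on (at first the thin orange mat, top 2 mm above the desk). Not to be used.
- harmonica: Finished harmonica, 26 x 122 x 34 mm, standing on its rail; bystander. Origin under its centre.
- tin_brass: Shallow round tin with brass bits, 89 mm across, 17 mm high; bystander. Origin under its centre.
- pliers: Green-handled pliers lying flat, 70 x 147 x 11 mm; bystander. Origin under its centre.
- screwdriver_red: Small screwdriver with red and black handle, 145 mm long (along its y), 18 mm high; bystander. Origin under its centre.
Things that resemble listed ones, but are neither listed nor needed, are in the scene too. What is shaped like the part that bears spacer_65_mid but blue or purple is not meant.

How it is judged:
On the way:
1. the 65 mm spacer lies in the channel against the stop, let go (gripper drawn off by 5 cm), with the rod still home (x of spacer_65_mid in the frame of stop between -0.037 and -0.03 m and y of spacer_65_mid in the frame of stop between -0.006 and 0.006 m and z of spacer_65_mid in the frame of stop between 0.0125 and 0.0185 m and angle between the x axis of spacer_65_mid and the x axis of stand, either way round below 0.12 rad and distance between the grasp point and spacer_65_mid above 0.05 m and value of joint rod below 0.01 m), for 0.2 s.
At the end, for the whole second after the job is handed in: The 65 mm spacer lies flat in the channel, along it within 0.12 rad, its end within about 4 mm of the stop, no longer touched; the gripper holds the handle with the rod pulled out to 65 mm within 5 mm, pointer above the free end of the spacer, and keeps it there through the last second (x of spacer_65_mid in the frame of stop between -0.037 and -0.03 m and y of spacer_65_mid in the frame of stop between -0.006 and 0.006 m and z of spacer_65_mid in the frame of stop between 0.0125 and 0.0185 m and angle between the x axis of spacer_65_mid and the x axis of stand, either way round below 0.12 rad and value of joint rod between 0.06 and 0.07 m and distance between the grasp point and handle below 0.04 m and contact force between the fingers and stand above 3 N); the arm keeps its last pose, push and grip.
It fails at once if the 45 mm spacer is moved by more than 2 cm (distance of spacer_45_mid from where it was at the start of the episode above 0.02 m).
It fails at once if the 85 mm spacer is moved by more than 2 cm (distance of spacer_85_mid from where it was at the start of the episode above 0.02 m).
It fails at once if the harmonica, tin, pliers or screwdriver is moved by more than 3 cm (distance of any of harmonica, tin_brass, pliers, screwdriver_red from where it was at the start of the episode above 0.03 m).
It also fails if it takes over 67 s, if anything falls off the work surface, if the arm or the gripper's body presses on something with over 40 N, if the wrist force passes 120 N, or if a joint passes its speed limit or range.

ROBOT

A 6-joint arm with a two-finger parallel gripper is mounted at the origin on a cart in front of the work surface, level with it; the furniture and walls round the work are solid. World frame = base frame: x ahead of the robot, y to its left, z up, the work surface at z = 0. Lengths are in m, angles in rad, forces in N, time in s.
With the tool pointing down it reaches from about 0.425 to 0.95 m from the base axis. Payload 3.5 kg.
Tool frame: the origin (TCP) lies on the centre line of the jaws, within the pads' length; the fingertips stand 14 mm ahead of it and the grasp point (between the pads) lies 5 mm behind it (tips_ahead is the distance from the TCP to the fingertips, in m); y points along the fingers, z is the direction in which the jaws open and shut, and the axes are right-handed (so a half turn about y gives the same grasp; the last joint's range is limited). The gripper opens to 85 mm and grips with 20 to 120 N. Pads are 22 mm wide; open, the fingers measure 114 mm over their backs; the gripper's body (76 mm by 85 mm) begins 54 mm behind the grasp point. The pads swing forward as they close: fully open they stand 13 mm farther back than shut.
Start: joints at [-1.365, 0.286, 1.577, -0, 1.279, -0.15], TCP at [0.235, -0.633, 0.245] pointing down, gripper open.
Joint ranges: [-2.77, 2.77], [-0.9, 2.22], [0.21, 2.48], [-1.53, 4.67], [0.24, 2.81], [-2.84, 2.84]. Speed limits (rad/s): [2.79, 2.79, 3.14, 3.14, 3.14, 3.14].

INTERFACE

Orientations are given as a unit quaternion [x, y, z, w].
In Python, from plant import get_state, read_camera, sign_off, tips_ahead gives the robot as it stands.
- The arm moves only by the tool send_rows, never from a script. Its argument "plan" is a list of rows, each a list of 2 entries, a list of its own where there are three numbers: the shift along the tool's x, y, z in units of 12 cm (1.0 is 12 cm), then the turn, a rotation vector about the tool's x, y, z in units of 360 degrees (1.0 is 360 degrees). In form: [[[tx, ty, tz], [rx, ry, rz]], ...]. A call has 1 to 12 rows; each row shifts and turns the commanded pose from where the row before left it, along the tool's axes as they then stand; what a row does not reach is not made up. A row lasts 1/10 s, in which the tool goes at most 50 mm and 8.59 degrees, less where a joint would pass 70% of its speed; a pose out of reach is approached as far as the arm can. A call with a number of a shift or a turn outside -1 to 1 is refused whole. A call with a gripper value outside its range is refused whole. "gripper" is the closure, from 0 (fully open) to 1 (shut), set as the call begins (left out, the last holds). The fingers move at their own pace and stop on an object; "grip_force" is the grip in N (left out, the last holds). Time passes only in rows, so rows that do not move let the fingers close. It gives the time, the measured TCP pose, the force and the opening at its end, in the units of the state.
- get_state(): the state, without advancing time (a new reading comes with each control period).
- read_camera(name): name is "scene" or "top"; returns a dict with "img" (400x640x3 uint8, blue, green, red), "fx", "fy", "cx", "cy" (pixels), "world_from_camera" (4x4, takes a point from camera to world coordinates). Camera axes: x right, y down, z forward; pixel columns grow to the right and rows downward; lengths in m; the calibration is good to about 2 mm. A picture is of the moment at which its call begins. There is no depth.
- sign_off(): hands the job in, once; it reports no verdict.
The state is a dict: "time": time; "qpos": joint angles; "dq": joint speeds; "joint_efforts": joint torques, N m; "eef_pos": TCP position; "tcp_rot": TCP orientation; "contact_force": force on the tool from outside, world axes, zero at the start; "wrist_torque": the same for the moment, N m; "opening": opening from 0.0 (shut) to 1.0 (fully open).
Only numpy, scipy, OpenCV 4.12 (cv2) and the standard library are available. Lean on these libraries where they do the work, as an engineer would, in place of code of your own. Each camera call takes 0.05 s, during which the arm holds its last target. There are 200 camera calls.

## Working session

There is one attempt and no reset: what is moved stays moved. The work goes in short steps, Python scripts to look and compute and a tool call to move; the robot and the scene stay as the last step left them, time stands still between calls to the robot, and variables do not carry over. Pictures are saved under pics/ and viewed, about 8 in all and at most 12, crops included, and the job is handed in when it is done.

Besides the shell and the picture viewer there is one more tool, called after "Request:" as name(argument=value, ...) on one line, values as JSON. send_rows: Moves the arm, as the interface text tells. Its arguments: {"type":"object","properties":{"plan":{"type":"array"},"gripper":{"type":"number"},"grip_force":{"type":"number"}},"required":["plan"]}

```bash
ls; mkdir -p pics; python3 - <<'E'
from plant import *
import cv2,json
print(get_state(), tips_ahead)
for n in("scene","top"):
    c=read_camera(n); cv2.imwrite(f"pics/{n}0.png",c["img"]); print(n,c["fx"],c["fy"],c["cx"],c["cy"],c["world_from_camera"])
E
```

```text
pics
{'time': 0.0, 'qpos': array([-1.36499620e+00,  2.87182933e-01,  1.57818005e+00,  3.54630206e-06,
        1.27861763e+00, -1.50029266e-01]), 'dq': array([ 4.01295941e-04,  4.87881226e-04, -6.39892535e-06, -1.46585858e-04,
       -1.76593207e-03, -5.76143410e-04]), 'joint_efforts': array([-3.67286266e-04, -4.05983841e+01, -2.92626411e+01, -1.98018056e-04,
        5.88369090e-03,  9.08891735e-06]), 'eef_pos': array([ 0.23502821, -0.63208957,  0.24393399]), 'tcp_rot': array([-0.12516394,  0.69678856, -0.69510061,  0.12511926]), 'contact_force': array([-0.56482579, -0.2706882 ,  0.68854489]), 'wrist_torque': array([-0.02868498,  0.01261621, -0.0282189 ]), 'opening': 0.994769288134383} 0.014
scene 377.0691394168423 377.0691394168423 318.21811868781117 197.50634426204658 [[-0.87745058 -0.18219871  0.44371625 -0.02323164]
 [-0.47948507  0.35864716 -0.8009159   0.93196176]
 [-0.01321173 -0.91551944 -0.40205672  0.60936616]
 [ 0.          0.          0.          1.        ]]
top 489.6639875918424 489.6639875918424 308.91441033635294 189.41410894553377 [[-7.76512709e-03 -9.98982344e-01  4.44294772e-02  4.59953830e-01]
 [-9.99969850e-01  7.75544212e-03 -3.90353886e-04 -8.91743383e-02]
 [ 4.53864013e-05 -4.44311688e-02 -9.99012447e-01  1.39645651e+00]
 [ 0.00000000e+00  0.00000000e+00  0.00000000e+00  1.00000000e+00]]
```

View pics/scene0.png

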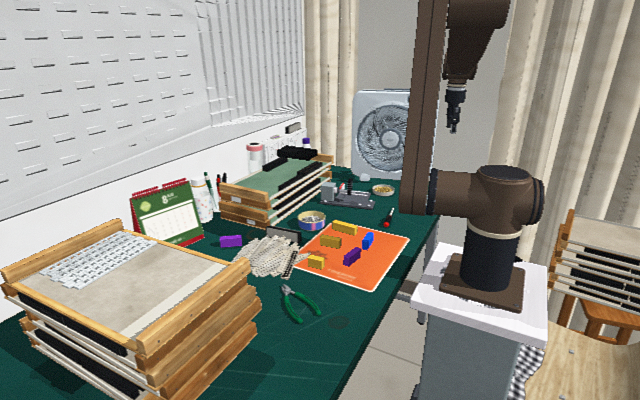

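View pics/top0.png

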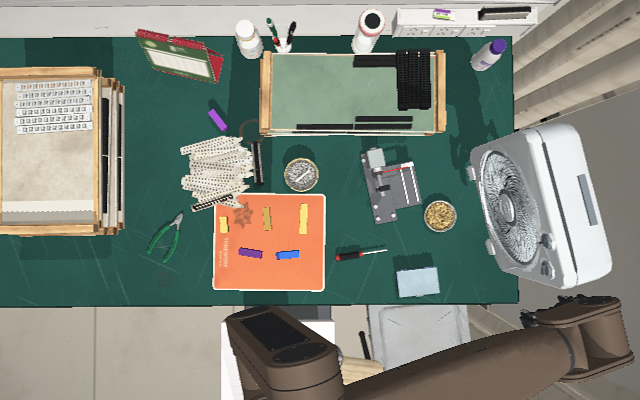

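The top view shows the mat at about (270,243) with three brass bars at (223,225), (267,218) and (303,218). The stand is at about (390,183). I'll enlarge both.

```bash
python3 - <<'E'
import cv2,numpy as np
t=cv2.imread("pics/top0.png")
a=cv2.resize(t[140:230,345:435],None,fx=6,fy=6,interpolation=cv2.INTER_CUBIC)
cv2.imwrite("pics/stand.png",a)
b=cv2.resize(t[195:270,210:330],None,fx=6,fy=6,interpolation=cv2.INTER_CUBIC)
cv2.imwrite("pics/mat.png",b)
E
```

```text
(no output)
```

View pics/stand.png

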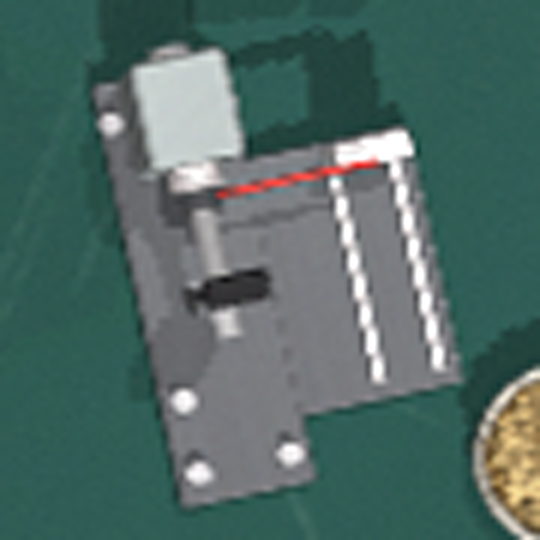

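View pics/mat.png

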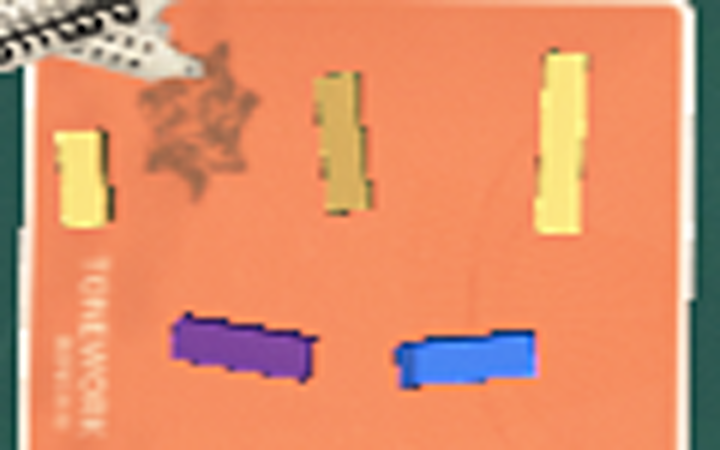

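The brass bars on the mat measure 45 (left), 65 (middle) and 85 (right), so I need the middle one. In its crop, the top face corners are (316,78), (358,72), (370,207) and (327,212). I can see the stand's plate corners, housing, lips and pointer clearly enough to fit a pose.

```bash
cat > h.py <<'E'
import numpy as np,cv2
from scipy.optimize import least_squares
from scipy.spatial.transform import Rotation as R
K=dict(fx=489.664,cx=308.914,cy=189.414)
T=np.array([[-7.76512709e-03,-9.98982344e-01,4.44294772e-02,4.59953830e-01],[-9.99969850e-01,7.75544212e-03,-3.90353886e-04,-8.91743383e-02],[4.53864013e-05,-4.44311688e-02,-9.99012447e-01,1.39645651],[0,0,0,1]])
def proj(P):
    c=(np.asarray(P)-T[:3,3])@T[:3,:3]
    return c[:,:2]/c[:,2:]*K['fx']+[K['cx'],K['cy']]
def place(p,L):
    L=np.asarray(L,float); c,s=np.cos(p[2]),np.sin(p[2])
    return np.c_[p[0]+c*L[:,0]-s*L[:,1],p[1]+s*L[:,0]+c*L[:,1],L[:,2]]
def fit(crop,off,L,p0,sc=6):
    px=(np.array(crop)+.5)/sc-.5+off
    r=least_squares(lambda p:(proj(place(p,L))-px).ravel(),p0,loss='soft_l1')
    print('pose',r.x.round(4),'res px\n',(proj(place(r.x,L))-px).round(1).tolist())
    return r.x
def rel(pos,quat,tgt_pos,tgt_R):
    """shift (units) and turn (units) in tool axes"""
    r=R.from_quat(quat); return r.inv().apply(np.array(tgt_pos)-pos)/.12,(r.inv()*tgt_R).as_rotvec()/(2*np.pi)
def down(yawz): # tool y down, tool z (jaw axis) at world yaw
    z=np.array([np.cos(yawz),np.sin(yawz),0]);y=np.array([0,0,-1.]);return R.from_matrix(np.c_[np.cross(y,z),y,z])
E
python3 - <<'E'
from h import *
from plant import get_state
m=.001
S=fit([(182,507),(316,477),(462,380),(95,85),(132,72),(227,48),(243,158),(378,380),(440,368),(410,130),(414,155)],[345,140],
 m*np.array([(-140,32,10),(-140,-32,10),(-109,-110,10),(65,32,10),(65,22,75),(65,-22,75),(15,-22,75),(-100,-70.5,14),(-100,-99.5,14),(12,-102,40),(0,-102,40)]),[.45,-.25,.2])
B=fit([(316,78),(358,72),(370,207),(327,212)],[210,195],m*np.array([(32.5,10,32),(32.5,-10,32),(-32.5,-10,32),(-32.5,10,32)]),[.4,0,0])
for n,L in(("stop",[0,-.085,.01]),("spc goal",[-.0325,-.085,.025]),("handle",[-.045,0,.086]),("handle65",[-.11,0,.086])):
    q=place(S,[L])[0];print(n,q.round(4),np.hypot(*q[:2]).round(3))
s=get_state();r=R.from_quat(s['tcp_rot']);print(r.as_matrix().round(3))
for k in(np.pi/2,-np.pi/2):print(k,rel(s['eef_pos'],s['tcp_rot'],[B[0],B[1],.15],down(B[2]+k)))
E
```

```text
pose [ 0.5645 -0.2802  0.197 ] res px
 [[0.3, 0.4], [0.1, 0.8], [0.4, 0.6], [-0.3, -0.0], [-0.4, -1.4], [-0.3, -0.7], [0.9, -1.0], [0.3, 0.3], [0.1, 0.2], [-0.6, 0.1], [-0.3, 0.1]]
pose [0.4412 0.0283 0.084 ] res px
 [[-0.1, -0.6], [0.0, -0.3], [0.1, 0.5], [0.1, 0.4]]
stop [ 0.5812 -0.3635  0.01  ] 0.685
spc goal [ 0.5493 -0.3699  0.025 ] 0.662
handle [ 0.5204 -0.289   0.086 ] 0.595
handle65 [ 0.4567 -0.3017  0.086 ] 0.547
[[-0.937 -0.     0.348]
 [-0.348  0.002 -0.937]
 [-0.    -1.    -0.002]]
1.5707963267948966 (array([-3.52755636,  0.79434978, -4.55925239]), array([-3.83849872e-07, -4.56744332e-01, -4.85090760e-04]))
-1.5707963267948966 (array([-3.52755636,  0.79434978, -4.55925239]), array([ 3.35981175e-04,  4.32554181e-02, -2.65860210e-07]))
```

Request:
send_rows(plan=[[[0, 0, 0], [0, 0.0217, 0]], [[0, 0, 0], [0, 0.0217, 0]], [[-0.03, 0, -0.365], [0, 0, 0]], [[-0.03, 0, -0.365], [0, 0, 0]], [[-0.03, 0, -0.365], [0, 0, 0]], [[-0.24, 0, -0.28], [0, 0, 0]], [[-0.24, 0, -0.28], [0, 0, 0]], [[-0.24, 0, -0.28], [0, 0, 0]], [[-0.24, 0, -0.28], [0, 0, 0]], [[-0.24, 0, -0.28], [0, 0, 0]], [[-0.24, 0, -0.28], [0, 0, 0]], [[-0.24, 0, -0.28], [0, 0, 0]]], gripper=0.2)

```text
time: 1.3
eef_pos: [0.4169, -0.2479, 0.245]
tcp_rot: [-0.029, 0.707, -0.706, 0.029]
contact_force: [0.2, -0.8, 0.7]
opening: 0.802
```

Request:
send_rows(plan=[[[-0.06, 0.05, -0.35], [0, 0, 0]], [[-0.06, 0.05, -0.35], [0, 0, 0]], [[-0.06, 0.05, -0.35], [0, 0, 0]], [[-0.06, 0.05, -0.35], [0, 0, 0]], [[-0.06, 0.05, -0.35], [0, 0, 0]], [[-0.06, 0.05, -0.35], [0, 0, 0]], [[0, 0, 0], [0, 0, 0]], [[0, 0, 0], [0, 0, 0]], [[0, 0, 0], [0, 0, 0]]])

```text
time: 2.2
eef_pos: [0.4386, 0.0043, 0.2094]
tcp_rot: [0.029, -0.706, 0.707, -0.029]
contact_force: [0.5, 0.4, 0.6]
opening: 0.798
```

```bash
cat > go.py <<'E'
import sys;from h import *
from plant import get_state
# go.py x y z yaw_of_jaw
x,y,z,w=map(float,sys.argv[1:5]); s=get_state()
for q in (w,w+np.pi):
    a,b=rel(s['eef_pos'],s['tcp_rot'],[x,y,z],down(q)); 
    if abs(b[1])<.26: print('shift',a.round(3),'turn',b.round(4))
print(s['time'],s['eef_pos'].round(4),s['qpos'].round(2),s['opening'],s['contact_force'].round(1))
E
python3 go.py .4412 .0283 .032 -1.4868
```

```text
shift [-0.038  1.478 -0.198] turn [-0.0001 -0.0002  0.    ]
2.2 [0.4386 0.0043 0.2094] [-0.22 -0.23  2.17 -0.    1.2   1.27] 0.7982378857676259 [0.5 0.4 0.6]
```

Request:
send_rows(plan=[[[-0.02, 0.25, -0.1], [0, 0, 0]], [[-0.018, 0.25, -0.098], [0, 0, 0]], [[0, 0.25, 0], [0, 0, 0]], [[0, 0.15, 0], [0, 0, 0]], [[0, 0, 0], [0, 0, 0]], [[0, 0, 0], [0, 0, 0]], [[0, 0, 0], [0, 0, 0]], [[0, 0, 0], [0, 0, 0]]], gripper=0.45)

```text
time: 3.0
eef_pos: [0.4423, 0.0285, 0.1029]
tcp_rot: [0.028, -0.706, 0.707, -0.03]
contact_force: [0.5, 0.6, 0.3]
opening: 0.553
```

```bash
python3 go.py .4412 .0283 .030 -1.4868; python3 - <<'E'
from plant import *
import cv2,numpy as np
a=read_camera("top")["img"];b=read_camera("scene")["img"]
a=cv2.resize(a[170:270,200:330],None,fx=4,fy=4,interpolation=2);b=cv2.resize(b[180:300,270:420],None,fx=4,fy=4,interpolation=2)[:400,:]
b=cv2.copyMakeBorder(b,0,400-b.shape[0],0,0,0)
cv2.imwrite("pics/pre.png",cv2.resize(np.hstack([a,b]),None,fx=.71,fy=.71))
E
```

```text
shift [0.011 0.607 0.   ] turn [-0.0001 -0.0003 -0.0005]
3.0 [0.4423 0.0285 0.1029] [-0.17 -0.06  2.24 -0.    0.96  1.32] 0.5527459781522808 [0.5 0.6 0.3]
```

View pics/pre.png

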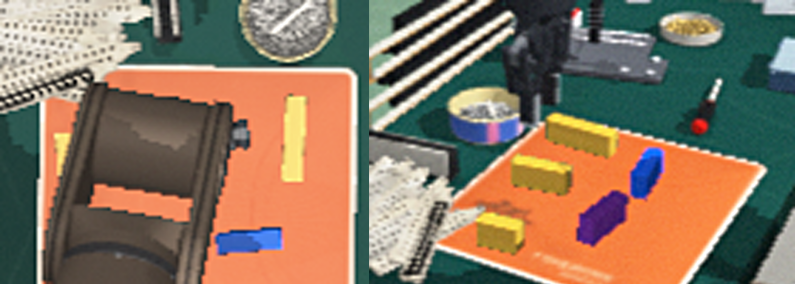

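The right-hand scene crop shows the fingertips above the middle bar at about crop (535,120), which is full-image pixel (329,222). I'll check that against the projection.

```bash
python3 - <<'E'
import numpy as np
T=np.array([[-0.87745058,-0.18219871,0.44371625,-0.02323164],[-0.47948507,0.35864716,-0.8009159,0.93196176],[-0.01321173,-0.91551944,-0.40205672,0.60936616]])
for P in([.4423,.0285,.089],[.4412,.0283,.032],[.4423,.0525,.089],[.4423,.0045,.089]):
    c=T[:,:3].T@(np.array(P)-T[:,3]);p=c[:2]/c[2]*377.07+[318.218,197.506];print(p,(p-[270,180])*2.84+[369,0])
E
```

```text
[328.67263384 219.86525413] [535.6302801  113.21732173]
[329.0581032  236.40677072] [536.72501309 160.19522884]
[324.97830086 223.14643337] [525.13837445 122.53587076]
[332.24438365 216.69294904] [545.77404956 104.20797528]
```

Request:
send_rows(plan=[[[0.01, 0.2, 0], [0, 0, 0]], [[0, 0.2, 0], [0, 0, 0]], [[0, 0.13, 0], [0, 0, 0]], [[0, 0.077, 0], [0, 0, 0]], [[0, 0, 0], [0, 0, 0]], [[0, 0, 0], [0, 0, 0]], [[0, 0, 0], [0, 0, 0]]])

```text
time: 3.8
eef_pos: [0.4409, 0.0288, 0.0296]
tcp_rot: [0.029, -0.706, 0.707, -0.03]
contact_force: [0.6, -0.1, -0.6]
opening: 0.553
```

Request:
send_rows(plan=[[[0, 0, 0], [0, 0, 0]], [[0, 0, 0], [0, 0, 0]], [[0, 0, 0], [0, 0, 0]], [[0, 0, 0], [0, 0, 0]], [[0, 0, 0], [0, 0, 0]], [[0, 0, 0], [0, 0, 0]], [[0, 0, 0], [0, 0, 0]], [[0, 0, 0], [0, 0, 0]], [[0, 0, 0], [0, 0, 0]], [[0, 0, 0], [0, 0, 0]], [[0, 0, 0], [0, 0, 0]], [[0, 0, 0], [0, 0, 0]]], gripper=1, grip_force=40)

```text
time: 5.0
eef_pos: [0.4407, 0.0288, 0.0293]
tcp_rot: [0.029, -0.706, 0.707, -0.03]
contact_force: [0.2, 0.4, 6.3]
opening: 0.223
```

Request:
send_rows(plan=[[[0, -0.15, 0], [0, 0, 0]], [[0, -0.25, 0], [0, 0, 0]], [[0, -0.25, 0], [0, 0, 0]], [[0, -0.25, 0], [0, 0, 0]], [[0, -0.15, 0], [0, 0, 0]], [[0, 0, 0], [0, 0, 0]], [[0, 0, 0], [0, 0, 0]], [[0, 0, 0], [0, 0, 0]]])

```text
time: 5.8
eef_pos: [0.4385, 0.0291, 0.1524]
tcp_rot: [-0.031, 0.707, -0.706, 0.028]
contact_force: [-0.4, 0.6, -1.4]
opening: 0.222
```

```bash
python3 go.py .541 -.3715 .12 -1.3738
```

```text
shift [-0.575  0.265  3.398] turn [ 0.0002 -0.0181  0.0006]
5.8 [0.4385 0.0291 0.1524] [-0.17 -0.15  2.21  0.    1.08  1.32] 0.22208711497429848 [-0.4  0.6 -1.4]
```

Request:
send_rows(plan=[[[-0.054, 0, 0.34], [0, 0, 0]], [[-0.054, 0, 0.34], [0, 0, 0]], [[-0.054, 0, 0.34], [0, 0, 0]], [[-0.054, 0, 0.34], [0, 0, 0]], [[-0.054, 0, 0.34], [0, 0, 0]], [[-0.054, 0, 0.34], [0, 0, 0]], [[-0.054, 0, 0.34], [0, 0, 0]], [[-0.054, 0, 0.34], [0, 0, 0]], [[-0.054, 0, 0.34], [0, 0, 0]], [[-0.054, 0, 0.34], [0, 0, 0]], [[0, 0, 0], [0, -0.018, 0]], [[0, 0, 0], [0, 0, 0]]])

```text
time: 7.0
eef_pos: [0.5373, -0.3727, 0.1514]
tcp_rot: [-0.07, 0.705, -0.702, 0.068]
contact_force: [-0.3, 0.6, -2.0]
opening: 0.221
```

Request:
send_rows(plan=[[[0, 0, 0], [0, 0, 0]], [[0, 0, 0], [0, 0, 0]], [[0, 0, 0], [0, 0, 0]]])

```text
time: 7.3
eef_pos: [0.5383, -0.3713, 0.1542]
tcp_rot: [-0.069, 0.704, -0.704, 0.069]
contact_force: [-0.1, -0.3, -0.4]
opening: 0.224
```

```bash
python3 go.py .537 -.3723 .10 -1.3738;python3 - <<'E'
from plant import *
import cv2,numpy as np
a=read_camera("top")["img"];b=read_camera("scene")["img"]
a=cv2.resize(a[130:240,340:450],None,fx=5,fy=5,interpolation=2)[:400];b=cv2.resize(b[140:220,310:390],None,fx=5,fy=5,interpolation=2)
cv2.imwrite("pics/over.png",np.hstack([a[:,:400],b]))
E
```

```text
shift [0.012 0.452 0.007] turn [ 0.0001 -0.0001  0.0001]
7.3 [ 0.5383 -0.3713  0.1542] [-0.76  0.32  1.7   0.    1.12  0.62] 0.22386192606717317 [-0.1 -0.3 -0.4]
```

View pics/over.png

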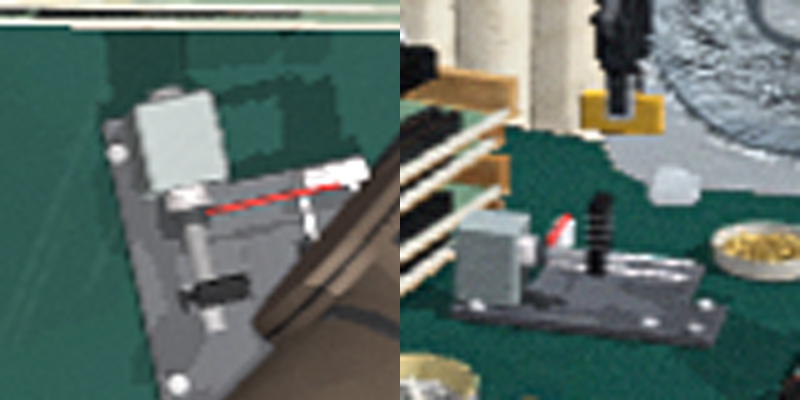

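The right half shows the bar held level. The fingertips are at about (620,115), some 12 mm above the bar's bottom edge at (620,132), so they will clear the lips. I'll lower it now.

Request:
send_rows(plan=[[[0.012, 0.2, 0.007], [0, 0, 0]], [[0, 0.2, 0], [0, 0, 0]], [[0, 0.2, 0], [0, 0, 0]], [[0, 0.15, 0], [0, 0, 0]], [[0, 0.1, 0], [0, 0, 0]], [[0, 0.06, 0], [0, 0, 0]], [[0, 0, 0], [0, 0, 0]], [[0, 0, 0], [0, 0, 0]], [[0, 0, 0], [0, 0, 0]]])

```text
time: 8.3
eef_pos: [0.5379, -0.3741, 0.0467]
tcp_rot: [0.069, -0.703, 0.704, -0.07]
contact_force: [0.4, -0.9, -1.7]
opening: 0.224
```

```bash
python3 go.py .537 -.3723 .038 -1.3738;python3 - <<'E'
from plant import *
import cv2,numpy as np
b=read_camera("scene")["img"]
cv2.imwrite("pics/low.png",cv2.resize(b[160:215,320:395],None,fx=8,fy=8,interpolation=2))
E
```

```text
shift [ 0.004  0.073 -0.016] turn [-0.0003 -0.0001 -0.0002]
8.3 [ 0.5379 -0.3741  0.0467] [-0.76  0.46  1.74 -0.    0.94  0.61] 0.22377838493083607 [ 0.4 -0.9 -1.7]
```

View pics/low.png

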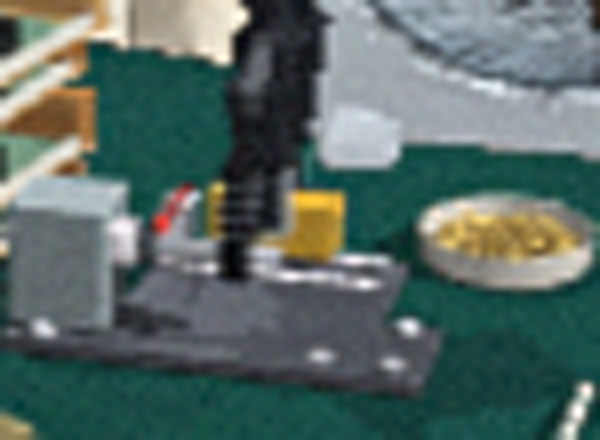

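The bar hangs between the two white lips, with its far end at about (330,250). I'll lower it gently and watch the force.

Request:
send_rows(plan=[[[0, 0.025, -0.006], [0, 0, 0]], [[0, 0.025, 0], [0, 0, 0]], [[0, 0, 0], [0, 0, 0]], [[0, 0, 0], [0, 0, 0]], [[0, 0, 0], [0, 0, 0]]])

```text
time: 8.85
eef_pos: [0.537, -0.3727, 0.0393]
tcp_rot: [0.069, -0.704, 0.704, -0.069]
contact_force: [1.4, -0.5, -1.5]
opening: 0.221
```

Request:
send_rows(plan=[[[0, 0.012, 0], [0, 0, 0]], [[0, 0, 0], [0, 0, 0]], [[0, 0, 0], [0, 0, 0]]])

```text
time: 9.15
eef_pos: [0.5369, -0.3726, 0.0378]
tcp_rot: [-0.069, 0.704, -0.704, 0.069]
contact_force: [-0.2, 0.1, -1.1]
opening: 0.229
```

Request:
send_rows(plan=[[[0, 0.008, 0], [0, 0, 0]], [[0, 0, 0], [0, 0, 0]], [[0, 0, 0], [0, 0, 0]]])

```text
time: 9.45
eef_pos: [0.5371, -0.3728, 0.0373]
tcp_rot: [0.069, -0.704, 0.704, -0.069]
contact_force: [-0.7, 0.3, 0.3]
opening: 0.223
```

Request:
send_rows(plan=[[[-0.02, 0, 0], [0, 0, 0]], [[-0.02, 0, 0], [0, 0, 0]], [[-0.02, 0, 0], [0, 0, 0]], [[-0.015, 0, 0], [0, 0, 0]], [[0, 0, 0], [0, 0, 0]], [[0, 0, 0], [0, 0, 0]]])

```text
time: 10.05
eef_pos: [0.5463, -0.3711, 0.0373]
tcp_rot: [0.069, -0.703, 0.704, -0.07]
contact_force: [-1.0, -0.2, 2.2]
opening: 0.226
```

Request:
send_rows(plan=[[[-0.012, 0, 0], [0, 0, 0]], [[0, 0, 0], [0, 0, 0]], [[-0.012, 0, 0], [0, 0, 0]], [[0, 0, 0], [0, 0, 0]], [[0, 0, 0], [0, 0, 0]]])

```text
time: 10.55
eef_pos: [0.5485, -0.3706, 0.0373]
tcp_rot: [0.069, -0.704, 0.704, -0.069]
contact_force: [-4.2, -0.8, 4.8]
opening: 0.221
```

Request:
send_rows(plan=[[[-0.012, 0, 0], [0, 0, 0]], [[0, 0, 0], [0, 0, 0]], [[-0.012, 0, 0], [0, 0, 0]], [[0, 0, 0], [0, 0, 0]], [[0, 0, 0], [0, 0, 0]]])

```text
time: 11.05
eef_pos: [0.5497, -0.3704, 0.0373]
tcp_rot: [-0.071, 0.704, -0.704, 0.068]
contact_force: [-9.3, -1.9, 7.5]
opening: 0.223
```

Request:
send_rows(plan=[[[0, 0, 0], [0, 0, 0]], [[0, 0, 0], [0, 0, 0]], [[0, 0, 0], [0, 0, 0]], [[0, 0, 0], [0, 0, 0]], [[0, 0, 0], [0, 0, 0]], [[0, 0, 0], [0, 0, 0]], [[0, 0, 0], [0, 0, 0]], [[0, 0, 0], [0, 0, 0]]], gripper=0.5)

```text
time: 11.85
eef_pos: [0.5515, -0.3698, 0.0369]
tcp_rot: [0.069, -0.704, 0.704, -0.069]
contact_force: [-0.4, 0.6, 0.2]
opening: 0.502
```

Request:
send_rows(plan=[[[0, -0.1, 0], [0, 0, 0]], [[0, -0.2, 0], [0, 0, 0]], [[0, -0.3, 0], [0, 0, 0]], [[0, -0.3, 0], [0, 0, 0]], [[0, -0.3, 0], [0, 0, 0]], [[0, -0.2, 0], [0, 0, 0]], [[0, 0, 0], [0, 0, 0]], [[0, 0, 0], [0, 0, 0]], [[0, 0, 0], [0, 0, 0]]])

```text
time: 12.75
eef_pos: [0.5506, -0.3691, 0.2029]
tcp_rot: [-0.07, 0.705, -0.703, 0.068]
contact_force: [0.2, -0.1, -0.7]
opening: 0.5
```

```bash
python3 go.py .5204 -.289 .16 0.197;python3 - <<'E'
from plant import *
import cv2,numpy as np
a=read_camera("top")["img"];b=read_camera("scene")["img"];cv2.imwrite("pics/top_p.png",a)
a=cv2.resize(a[150:220,375:435],None,fx=6,fy=6,interpolation=2);b=cv2.resize(b[160:220,325:395],None,fx=6,fy=6,interpolation=2)
b=cv2.copyMakeBorder(b,0,60,0,0,0)
cv2.imwrite("pics/placed.png",np.hstack([a,b]))
E
```

```text
shift [ 0.116  0.36  -0.703] turn [ 6.000e-04 -2.501e-01 -1.000e-04]
shift [ 0.116  0.36  -0.703] turn [1.000e-04 2.499e-01 6.000e-04]
12.75 [ 0.5506 -0.3691  0.2029] [-0.74  0.3   1.64  0.    1.21  0.63] 0.5003476115951052 [ 0.2 -0.1 -0.7]
```

View pics/placed.png

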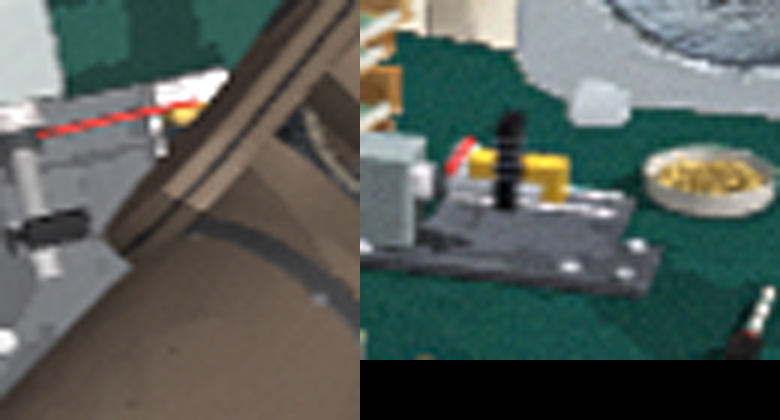

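The top crop shows the bar's end at the stop, at (185,115), and the scene crop shows it seated flat between the lips. The rod is still home. Now for the handle.

Request:
send_rows(plan=[[[0.038, 0, -0.234], [0, 0, 0]], [[0.038, 0, -0.234], [0, 0, 0]], [[0.04, 0, -0.235], [0, 0, 0]], [[0, 0, 0], [0, -0.02, 0]], [[0, 0, 0], [0, -0.02, 0]], [[0, 0, 0], [0, -0.02, 0]], [[0, 0, 0], [0, -0.02, 0]], [[0, 0, 0], [0, -0.02, 0]], [[0, 0, 0], [0, -0.02, 0]], [[0, 0, 0], [0, -0.02, 0]], [[0, 0, 0], [0, -0.02, 0]], [[0, 0, 0], [0, -0.02, 0]]])

```text
time: 14.05
eef_pos: [0.5208, -0.2894, 0.2032]
tcp_rot: [-0.437, 0.557, -0.555, 0.437]
contact_force: [0.4, -0.2, -0.0]
opening: 0.504
```

Request:
send_rows(plan=[[[0, 0, 0], [0, -0.02, 0]], [[0, 0, 0], [0, -0.02, 0]], [[0, 0, 0], [0, -0.02, 0]], [[0, 0, 0], [0, -0.01, 0]], [[0, 0, 0], [0, 0, 0]], [[0, 0, 0], [0, 0, 0]], [[0, 0, 0], [0, 0, 0]]])

```text
time: 14.75
eef_pos: [0.5211, -0.2896, 0.2043]
tcp_rot: [0.546, -0.449, 0.448, -0.546]
contact_force: [-0.2, 0.4, 0.8]
opening: 0.501
```

```bash
python3 go.py .5204 -.289 .084 0.197;python3 - <<'E'
from plant import *
for i in range(3):
  read_camera("scene"); print(get_state()['eef_pos'].round(4))
E
```

```text
shift [-0.005  1.002 -0.004] turn [ 0.0001 -0.0003 -0.0001]
14.75 [ 0.5211 -0.2896  0.2043] [-0.68  0.15  1.81 -0.    1.18 -0.87] 0.5013788068644438 [-0.2  0.4  0.8]
[ 0.5212 -0.2897  0.2045]
[ 0.5213 -0.2897  0.2046]
[ 0.5213 -0.2897  0.2047]
```

Request:
send_rows(plan=[[[-0.005, 0.2, -0.006], [0, 0, 0]], [[0, 0.2, 0], [0, 0, 0]], [[0, 0.2, 0], [0, 0, 0]], [[0, 0.12, 0], [0, 0, 0]], [[0, 0.1, 0], [0, 0, 0]], [[0, 0.1, 0], [0, 0, 0]], [[0, 0.05, 0], [0, 0, 0]], [[0, 0, 0], [0, 0, 0]], [[0, 0, 0], [0, 0, 0]]])

```text
time: 15.8
eef_pos: [0.5209, -0.2896, 0.0891]
tcp_rot: [-0.547, 0.448, -0.449, 0.547]
contact_force: [-0.4, 0.5, 0.3]
opening: 0.502
```

Request:
send_rows(plan=[[[0, 0, 0], [0, 0, 0]], [[0, 0, 0], [0, 0, 0]], [[0, 0, 0], [0, 0, 0]], [[0, 0, 0], [0, 0, 0]], [[0, 0, 0], [0, 0, 0]], [[0, 0, 0], [0, 0, 0]], [[0, 0, 0], [0, 0, 0]], [[0, 0, 0], [0, 0, 0]], [[0, 0, 0], [0, 0, 0]], [[0, 0, 0], [0, 0, 0]], [[0, 0, 0], [0, 0, 0]], [[0, 0, 0], [0, 0, 0]]], gripper=1, grip_force=60)

```text
time: 17.0
eef_pos: [0.5206, -0.2897, 0.0895]
tcp_rot: [0.547, -0.448, 0.449, -0.546]
contact_force: [-2.3, -0.6, 6.3]
opening: 0.15
```

```bash
python3 - <<'E'
from plant import *
import cv2,numpy as np
P=[]
for i in range(6):
  b=read_camera("scene")["img"]; s=get_state(); P.append(s['eef_pos'])
print(np.mean(P,0),np.std(P,0),s['contact_force'],s['wrist_torque'],s['opening'],s['qpos'])
cv2.imwrite("pics/grip.png",cv2.resize(b[150:215,320:400],None,fx=6,fy=6,interpolation=2))
E
```

```text
[ 0.52063007 -0.28972544  0.08952053] [9.19483394e-06 1.31607364e-05 1.62641951e-05] [-3.32305383  0.48237649  6.19640874] [0.05026172 0.49083789 0.2145157 ] 0.15132278835962917 [-6.77734277e-01  2.88675452e-01  1.88182269e+00 -8.46824643e-04
  9.70390128e-01 -8.74180968e-01]
```

View pics/grip.png

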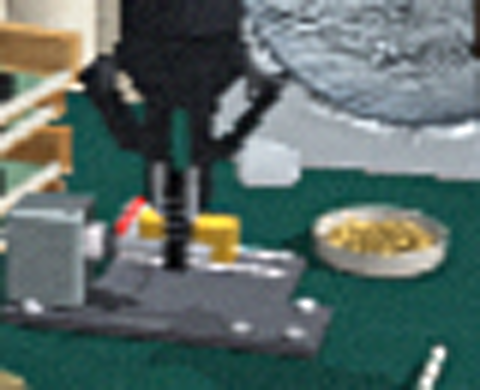

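The handle is gripped at about (178,200), the bar is undisturbed and the pointer is still at the stop. I'll pull 65 mm along tool -z.

Request:
send_rows(plan=[[[0, 0, -0.03], [0, 0, 0]], [[0, 0, -0.06], [0, 0, 0]], [[0, 0, -0.06], [0, 0, 0]], [[0, 0, -0.06], [0, 0, 0]], [[0, 0, -0.06], [0, 0, 0]], [[0, 0, -0.06], [0, 0, 0]], [[0, 0, -0.06], [0, 0, 0]], [[0, 0, -0.06], [0, 0, 0]], [[0, 0, -0.05], [0, 0, 0]], [[0, 0, -0.04], [0, 0, 0]], [[0, 0, 0], [0, 0, 0]], [[0, 0, 0], [0, 0, 0]]])

```text
time: 18.5
eef_pos: [0.4597, -0.3022, 0.0895]
tcp_rot: [-0.545, 0.446, -0.451, 0.548]
contact_force: [9.8, 1.1, -0.2]
opening: 0.151
```

```bash
cat > chk.py <<'E'
from plant import *
from h import *
P=[]
for i in range(6):
  b=read_camera("scene")["img"]; s=get_state(); P.append(s['eef_pos'])
a=read_camera("top")["img"]
p=np.mean(P,0);d=p-[.52063,-.28973,.08952];c,sn=np.cos(.197),np.sin(.197)
print(s['time'],p.round(4),'pull',-(c*d[0]+sn*d[1]),'lat',-sn*d[0]+c*d[1],s['contact_force'].round(1),s['opening'])
b=cv2.resize(b[160:210,325:390],None,fx=6,fy=6,interpolation=2);a=cv2.resize(a[150:200,375:435],None,fx=6,fy=6,interpolation=2)
import sys;cv2.imwrite(f"pics/{sys.argv[1]}.png",np.hstack([a,b]))
E
python3 chk.py pulled
```

```text
18.8 [ 0.4598 -0.3022  0.0895] pull 0.06206877129882739 lat -0.0002998350737341664 [9.1 1.7 1.2] 0.15430775833469368
```

View pics/pulled.png

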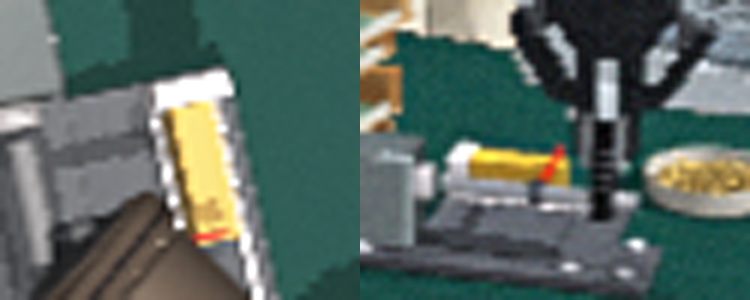

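The pointer is near the bar's free end at (210,237), and the bar is against the stop. The pull measures 62.1 mm, so I'll add 3 mm.

Request:
send_rows(plan=[[[0, 0, -0.015], [0, 0, 0]], [[0, 0, -0.011], [0, 0, 0]], [[0, 0, 0], [0, 0, 0]], [[0, 0, 0], [0, 0, 0]], [[0, 0, 0], [0, 0, 0]], [[0, 0, 0], [0, 0, 0]], [[0, 0, 0], [0, 0, 0]], [[0, 0, 0], [0, 0, 0]]])

```text
time: 19.65
eef_pos: [0.4569, -0.3028, 0.0895]
tcp_rot: [-0.545, 0.446, -0.451, 0.548]
contact_force: [8.9, 2.2, 0.6]
opening: 0.151
```

```bash
python3 chk.py final
```

```text
19.95 [ 0.4569 -0.3028  0.0895] pull 0.06504337129989245 lat -0.0003164716794550413 [10.4  2.   0.8] 0.1524063153273999
```

View pics/final.png

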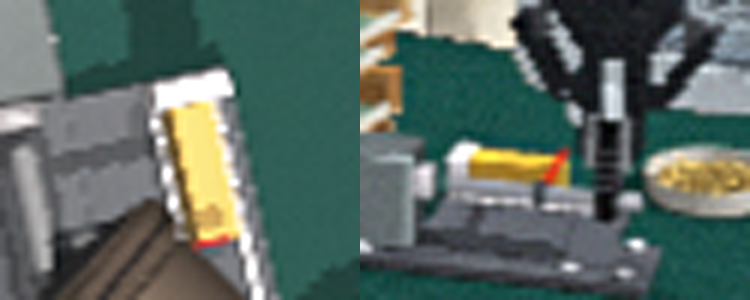

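The pointer sits exactly at the bar's free end (212,242). The bar touches the stop at (190,103), with no gap visible. Handing in.

```bash
python3 -c "
from plant import *
print(sign_off()); s=get_state(); print(s['time'],s['eef_pos'],s['opening'])"
```

```text
the job is handed in; nothing more can be done
None
the job is handed in; nothing more can be done
```

I laid the 65 mm spacer in the channel and pushed it against the stop until I felt about 9 N of contact. I then let go, drew the gripper off with the rod still home, took the handle and pulled the rod out. I handed the job in at about 20 s, still holding the handle against the spring.

**Last checks:**
- **Rod:** the arm's measured travel gives a pull of 65.0 mm.
- **Spring force:** it reads about 10.5 N, which fits the spring's figure for 65 mm.
- **Pictures:** the pointer is right at the spacer's free end. The spacer is between the lips with no visible gap at the stop.
- **Correction:** the first pull came up 3 mm short, at 62.1 mm, so I added the difference.
- **Not checked:** I took no final picture of the mat or of most of the other things on the desk. No contact was felt on the moves near them. The hand-in gave no verdict.

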